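# Tip out a measured batch of tubes

## Task

The cream tube lying in a V rest has just been measured: lay it in the steel tipping pan with the two already there and let go of it. Then move the red lever steadily, without flinging it, to tip the pan and empty all three tubes together into the blue bin, bring the pan fully back to level, and let go. Leave the dark steel master roller in its own rest and the other things on the bench where they are.

Things in the scene. Friction and masses are not known exactly. Their poses are not given: they have to be found in the camera images.
- sample: The tube to add: cream plastic tube with a brass-coloured cap, 120 mm long over all: body 32 mm diameter and 102 mm long, cap 28 mm diameter and 18 mm long; stiff, about 60 g. Origin at mid-length on its axis (so 16 mm above what the body lies on); its own x axis runs along the tube towards the cap. It lies level in one of two identical V rests, its axis 50 mm above the table.
- batch_1: One of the two tubes already lying side by side on the pan floor, along the pan: cream plastic tube with a brass-coloured cap, 120 mm long over all: body 32 mm diameter and 102 mm long, cap 28 mm diameter and 18 mm long; stiff, about 60 g. Origin at mid-length on its axis (so 16 mm above what the body lies on); its own x axis runs along the tube towards the cap.
- batch_2: The other tube already in the pan, like batch_1.
- v_rest: The V rest holding the sample, fixed to the table: base 110 x 60 x 10 mm with two V plates, each 8 mm thick, 68 mm apart centre to centre, so that 60 mm of the tube's middle is open between them, down to the base top 10 mm above the table. Plate tops about 55 mm above the table and about 30 mm either side of the groove. Origin under its centre on the table; x along the groove.
- master: Dark steel master roller, 32 mm diameter, 120 mm long, lying in the second V rest (same shape) with its axis 50 mm above the table: to be left alone. Origin at its centre, x along it.
- stand: Grey stand of the tipping pan, fixed to the table: two upright cheeks (8 mm thick, 60 mm wide, tops at 190 mm) 100 mm either side of its centre along x, the pan between them. Origin on the table under the middle of the pivot axle; x is parallel to the axle; the pan empties towards +y. The lever is outside the -x cheek, which faces the robot.
- pivot (a point): The middle of the pivot axle, 170 mm above the table, axle along the stand's x.
- pan_floor (a point): Centre of the steel pan's inner floor, moving with the pan; x along the axle, z up out of the level pan. Level, it is 125 mm above the table, 45 mm below the axle and 30 mm to the stand's -y side of it. Inside, the pan is 140 mm long (x), its floor 68 mm wide (y). A third tube fits along x in the groove between the first two, its axis about 42 mm above this floor.
- pan_rim (a point): Centre of the pan's mouth, level with its rim, 65 mm above the pan floor (190 mm above the table when level), moving with the pan. The two long sides flare outward 35 degrees from upright and are 159 mm apart at the rim; the end walls are upright.
- tipper (a joint): Pan angle, rad: 0 = level against its stop (start), grows as the pan and lever swing over towards the stand's +y, 1.75 = tipped against the far stop. Stiff pivot, about 0.35 N m of friction: it stays where it is left; about 3 to 4 N at the handle moves it. The pan's emptying side passes level at 0.96 rad; beyond that the tubes roll out.
- lever_grip (a point): Middle of the red lever handle: a round bar, 20 mm diameter, 88 mm long, parallel to the axle, 140 mm from the axle line and 163 mm from the pivot point along the stand's -x. Pan level: the lever leans 50 degrees from upright towards the stand's -y (handle 260 mm above the table); fully tipped: 50 degrees towards +y; upright in between (310 mm). It turns rigidly with the pan.
- bin: Blue open bin, fixed on the table below and beside the pan: 180 (x) x 240 (y) x 85 mm high, walls 4 mm. Origin under its centre on the table.
- caliper: Bystander: digital caliper lying flat, 230 x 80 mm, 15 mm high; leave it where it is. Origin on its underside or axis.
- cleaner: Bystander: green bottle of cleaner, 60 mm diameter, 160 mm high; leave it where it is. Origin on its underside or axis.
- cup: Bystander: white plastic cup, 70 mm diameter, 90 mm high; leave it where it is. Origin on its underside or axis.
- gauge_block: Bystander: steel gauge block, 50 x 35 x 30 mm; leave it where it is. Origin on its underside or axis.
- screwdriver: Bystander: red-handled screwdriver lying flat, about 200 mm long; leave it where it is. Origin on its underside or axis.
- marker: Bystander: blue marker pen lying flat, 14 mm diameter, 120 mm long; leave it where it is. Origin on its underside or axis.
Not all that is in view belongs to the job. Leave any orange look-alike of the sample alone.

How it is judged:
By the outcome, as a careful person would: the job done as asked, in the order asked, and still so for the second after the job is handed in, with the robot touching nothing.
It also fails if it takes over 64 s, if anything falls off the work surface, if the arm or the gripper's body presses on something with over 40 N, if the wrist force passes 120 N, or if a joint passes its speed limit or range.

## Robot

A 6-joint arm with a two-finger parallel gripper is mounted at the origin on the work surface. World frame = base frame: x ahead of the robot, y to its left, z up, the work surface at z = 0. Lengths are in m, angles in rad, forces in N, time in s.
With the tool pointing down it reaches from about 0.325 to 0.775 m from the base axis. Payload 5.5 kg.
Tool frame: the origin (TCP) lies midway between the tips of the shut fingers; the grasp point (between the pads) lies 19 mm behind it; z points along the fingers, y is the line along which they close (so a half turn about z gives the same grasp; the last joint's range is limited). The gripper opens to 85 mm and grips with 20 to 120 N. Pads are 22 mm wide; open, the fingers measure 114 mm over their backs; the gripper's body (76 mm by 85 mm) begins 54 mm behind the grasp point. The pads swing forward as they close: fully open they stand 13 mm farther back than shut.
Start: joints at [-1.246, 0.091, 1.231, -0, 1.82, -0.057], TCP at [0.224, -0.557, 0.231] pointing down, gripper open.
Joint ranges: [-2.87, 2.87], [-0.86, 2.18], [0.17, 2.46], [-1.51, 4.65], [0.06, 2.69], [-2.65, 2.65]. Speed limits (rad/s): [2.57, 2.57, 3.01, 3.14, 3.14, 3.14].

## Interface

Orientations are given as a unit quaternion [w, x, y, z].
In Python, from bench import sense, cams, ctrl gives the robot as it stands. The module is installed in compiled form; this text tells all that it offers.
- The arm moves only by the shell command python3 -m pendant 'ROWS' [FORCE]. ROWS is text: rows parted by semicolons, each of 5 numbers parted by spaces: the opening, from -1 (shut) to 1 (fully open), then the shift along the world's x, y, z in m, then the turn about the world's z in rad. A call has 1 to 20 rows; each row is the pose to reach, as a shift and turn from the pose commanded when the call began; what a row does not reach only later rows make up. A row lasts 1/12 s, in which the tool goes at most 41.7 mm and 7.16 degrees, less where a joint would pass 70% of its speed; a pose out of reach is approached as far as the arm can. A call with a gripper value outside its range is refused whole. The fingers move at their own pace and stop on an object; FORCE is the grip in N (left out, the last holds). Time passes only in rows, so rows that repeat a pose let the fingers close. It gives the time, the measured TCP pose, the force, the opening and the grip force at its end, in the units of the state.
- sense(): the state, without advancing time (a new reading comes with each control period).
- cams.grab_frame(name): name is "scene" or "top" or "wrist"; returns a dict with "pixels" (480x640x3 uint8, blue, green, red), "K" (3x3 intrinsics, pixels), "k1" (the pictures are not rectified: a ray, as slopes to the right and down, at radius r is drawn at 1 + k1 r^2 times it, then the intrinsics apply), "R" (3x3) and "t" (3): a world point X has camera coordinates R X + t. Camera axes: x right, y down, z forward; pixel columns grow to the right and rows downward; lengths in m; the calibration is good to about 2 mm. A picture is of the moment at which its call begins. There is no depth.
- ctrl.finish_job(): hands the job in; it is judged then, once.
The state is a dict: "t": time; "qpos": joint angles; "qvel": joint speeds; "joint_torque": joint torques, N m; "eef_pos": TCP position; "tool_rot": TCP orientation; "ft_force": force on the tool from outside, world axes, zero at the start; "ft_torque": the same for the moment, N m; "opening": finger opening in m; "finger_force": force on a finger pad.
Only numpy, scipy, OpenCV 4.12 (cv2) and the standard library are available. Lean on these libraries where they do the work, as an engineer would, in place of code of your own. Each camera call takes 0.05 s, during which the arm holds its last target. There are 200 camera calls.

## Working session

There is one attempt and no reset: what is moved stays moved. The work goes in short steps, Python scripts to look and compute and a shell command to move; the robot and the scene stay as the last step left them, time stands still between calls to the robot, and variables do not carry over. Pictures are saved under pics/ and viewed, at most 10 in all, crops included, and the job is handed in when it is done.

```bash
mkdir -p pics; cat > h.py <<'E'
import numpy as np, cv2
from bench import sense, cams, ctrl
def grab(n,save=None):
    f=cams.grab_frame(n)
    if save: cv2.imwrite('pics/%s.png'%save,f['pixels'])
    return f
def ray(f,u,v):
    k=f['k1'];D=np.array([k,0,0,0,0],float)
    p=cv2.undistortPoints(np.array([[[u,v]]],float),np.array(f['K'],float),D)[0,0]
    R=np.array(f['R']);return -R.T@np.array(f['t']),R.T@np.array([p[0],p[1],1])
def onz(f,u,v,z):
    c,d=ray(f,u,v);return c+d*(z-c[2])/d[2]
def proj(f,X):
    rv=cv2.Rodrigues(np.array(f['R'],float))[0]
    return cv2.projectPoints(np.array([X],float),rv,np.array(f['t'],float),np.array(f['K'],float),np.array([f['k1'],0,0,0,0],float))[0].reshape(2)
E
python3 - <<'E'
from h import *
for n in('top','scene'):
    f=grab(n,n+'0'); print(n,-np.array(f['R']).T@f['t'],f['k1'],f['K'][0][0])
s=sense();print(s['t'],s['eef_pos'],s['tool_rot'],s['opening'])
E
```

```text
top [ 0.45525215 -0.06539167  1.34656875] -0.04035526672229537 469.8304563870699
scene [1.57778114 0.06666813 1.07912656] -0.06540423545137183 472.9994977747872
0.1 [ 0.22348223 -0.55655711  0.23025994] [-8.62227511e-04  9.81832492e-01  1.89747729e-01 -1.15970583e-04] 0.08528670031639331
```

View pics/top0.png

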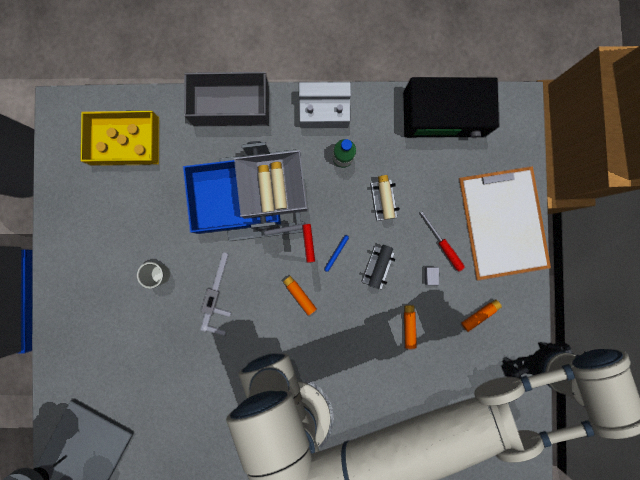

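View pics/scene0.png

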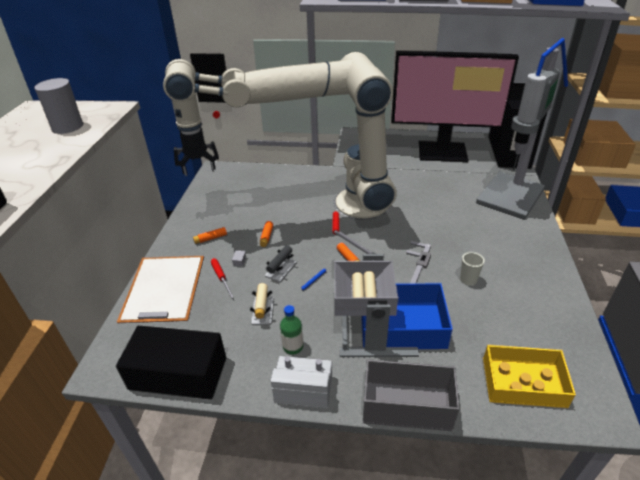

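Both views agree: 
- The cream tube with its brass cap lies in the V rest at top (384,197). It is the only cream tube outside the pan.
- The dark master is at (379,266).
- The orange look-alikes are at (299,295), (410,327) and (482,316).
- The pan tubes are at (265,188) and (279,186).
- The red lever is at (308,243), and the bin at (215,195).

Next I'll measure and confirm the sample in a crop.

```bash
python3 - <<'E'
from h import *
f=grab('top');im=f['pixels'];hsv=cv2.cvtColor(im,cv2.COLOR_BGR2HSV)
cv2.imwrite('pics/crop0.png',cv2.resize(im[130:290,170:410],None,fx=3.3,fy=3.3,interpolation=cv2.INTER_CUBIC))
def blobs(m,x0,y0,x1,y1,z,name,amin=40):
    k=np.zeros(m.shape,np.uint8);k[y0:y1,x0:x1]=m[y0:y1,x0:x1]
    for c in cv2.findContours(k,cv2.RETR_EXTERNAL,cv2.CHAIN_APPROX_NONE)[0]:
        if cv2.contourArea(c)<amin: continue
        r=cv2.minAreaRect(c);b=cv2.boxPoints(r)
        i=np.argsort([np.linalg.norm(b[j]-b[(j+1)%4]) for j in range(4)])
        e=[(b[j]+b[(j+1)%4])/2 for j in i[:2]]
        P=[onz(f,*p,z) for p in e];d=P[0]-P[1]
        print(name,np.round(r[0],1),'ctr',np.round((P[0]+P[1])/2,4),'len',round(np.linalg.norm(d),4),'ang',round(np.degrees(np.arctan2(d[1],d[0])),1),'px',np.round(e,1).tolist())
H,S,V=cv2.split(hsv)
cream=cv2.inRange(hsv,(10,40,90),(32,255,255))
blobs(cream,355,165,410,230,.05,'sample')
blobs(cream,250,155,295,220,.141,'batch')
red=cv2.inRange(hsv,(0,150,80),(6,255,255))|cv2.inRange(hsv,(174,150,80),(180,255,255))
blobs(red,290,215,330,270,.26,'lever')
blue=cv2.inRange(hsv,(105,150,60),(125,255,255))
blobs(blue,175,150,290,240,.085,'bin')
for n,p,z in(('master',(379,266),.05),('cleaner',(345,150),.16)):print(n,onz(f,*p,z))
for p in((235,156),(300,152),(304,209),(241,217)):print('rim',np.round(onz(f,*p,.19),3))
E
```

```text
sample [385.9 196.4] ctr [ 0.6225 -0.2662  0.05  ] len 0.1223 ang 7.7 px [[382.6000061035156, 174.8000030517578], [389.20001220703125, 218.10000610351562]]
batch [271.5 186.1] ctr [0.6408 0.0427 0.141 ] len 0.1261 ang 6.2 px [[268.70001220703125, 162.0], [274.3999938964844, 210.1999969482422]]
lever [308.3 242.6] ctr [ 0.4901 -0.0518  0.26  ] len 0.0879 ang 6.5 px [[305.8999938964844, 223.8000030517578], [310.6000061035156, 261.3999938964844]]
bin [272.  218.5] ctr [0.5616 0.0472 0.085 ] len 0.0377 ang -90.7 px [[279.0, 218.5], [265.0, 218.5]]
bin [221.2 195.7] ctr [0.625  0.1838 0.085 ] len 0.1915 ang -83.6 px [[256.3999938964844, 191.3000030517578], [186.0, 200.10000610351562]]
master [ 0.4297027 -0.2436884  0.05     ]
cleaner [ 0.72827336 -0.14684862  0.16      ]
rim [0.709 0.128 0.19 ]
rim [ 0.717 -0.033  0.19 ]
rim [ 0.575 -0.041  0.19 ]
rim [0.557 0.114 0.19 ]
```

View pics/crop0.png

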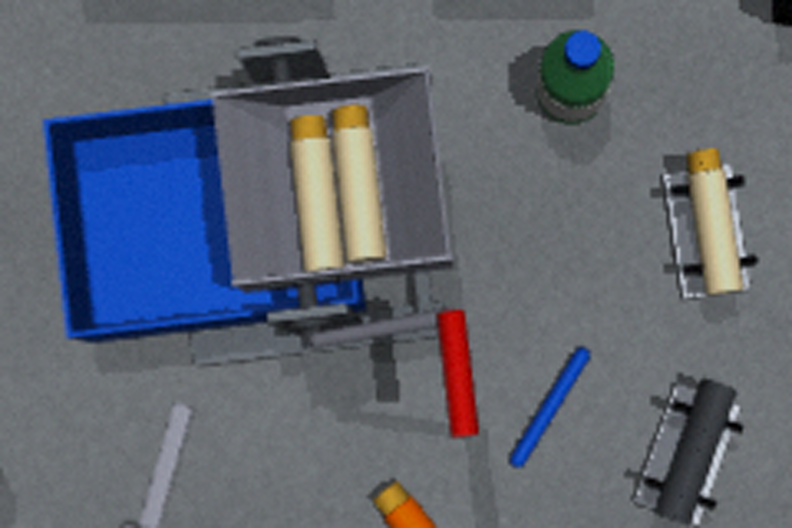

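The crop confirms the sample: the cream tube with its brass cap up at crop (715,221), 122 mm measured against 120 mm, centre (0.6225,-0.266), axis at 7.7°. The dark roller is separate. The lever, pan rim and batch tubes agree with one another geometrically, with the stand at about 6.4°. I'll move above the sample.

```bash
python3 -m pendant '1 0.2 0.145 0 -0.12; 1 0.2 0.145 0 -0.12; 1 0.2 0.145 0 -0.12; 1 0.2 0.145 0 -0.12; 1 0.2 0.145 0 -0.248; 1 0.2 0.145 0 -0.248; 1 0.399 0.290 -0.03 -0.248; 1 0.399 0.290 -0.03 -0.248; 1 0.399 0.290 -0.03 -0.248; 1 0.399 0.290 -0.03 -0.248; 1 0.399 0.290 -0.03 -0.248; 1 0.399 0.290 -0.03 -0.248; 1 0.399 0.290 -0.03 -0.248; 1 0.399 0.290 -0.03 -0.248; 1 0.399 0.290 -0.03 -0.248; 1 0.399 0.290 -0.03 -0.248' 50
python3 - <<'E'
from h import *
f=grab('wrist','w1');im=f['pixels'];hsv=cv2.cvtColor(im,cv2.COLOR_BGR2HSV)
m=cv2.inRange(hsv,(10,40,90),(32,255,255))
for c in cv2.findContours(m,cv2.RETR_EXTERNAL,cv2.CHAIN_APPROX_NONE)[0]:
    if cv2.contourArea(c)<800: continue
    b=cv2.boxPoints(cv2.minAreaRect(c));i=np.argsort([np.linalg.norm(b[j]-b[(j+1)%4]) for j in range(4)])
    e=[(b[j]+b[(j+1)%4])/2 for j in i[:2]];P=[onz(f,*p,.05) for p in e];d=P[0]-P[1]
    print(np.round(e).tolist(),(P[0]+P[1])/2,np.linalg.norm(d),np.degrees(np.arctan2(d[1],d[0])))
E
```

```text
t: 1.48
eef_pos: [0.6219, -0.2678, 0.2016]
tool_rot: [0.0, 0.998, 0.066, 0.0]
ft_force: [0.0, 0.3, 0.5]
opening: 0.085
finger_force: 0.0
[[524.0, 462.0], [471.0, 480.0]] [ 0.33918479 -0.53220789  0.05      ] 0.0682617660753995 -58.888382280410795
[[472.0, 343.0], [608.0, 164.0]] [ 0.61720051 -0.481903    0.05      ] 0.21034088760378403 159.10943791908718
[[318.0, 159.0], [318.0, 293.0]] [ 0.61875015 -0.26820159  0.05      ] 0.12722504208152324 7.611000889295981
```

View pics/w1.png

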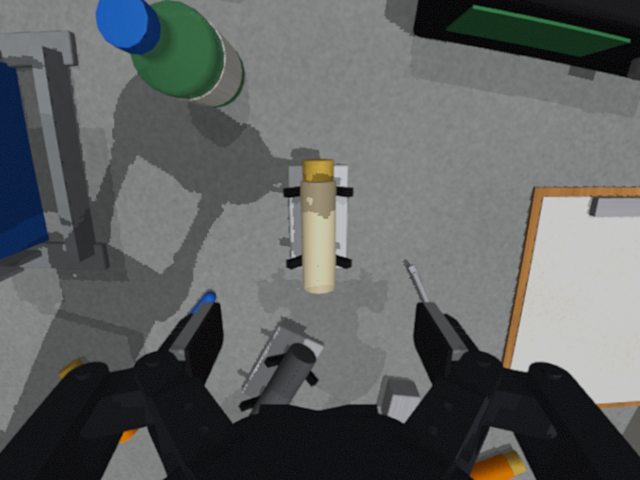

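The wrist view shows the tube centred between the V plates at (318,226), at (0.620,-0.268) and 7.6°. The TCP is already on its axis, so I descend and grip.

```bash
python3 -m pendant '1 -0.001 0 -0.04 0; 1 -0.001 0 -0.08 0; 1 -0.001 0 -0.12 0; 1 -0.001 0 -0.145 0; 1 -0.001 0 -0.166 0; 1 -0.001 0 -0.166 0; 1 -0.001 0 -0.166 0; -1 -0.001 0 -0.166 0; -1 -0.001 0 -0.166 0; -1 -0.001 0 -0.166 0; -1 -0.001 0 -0.166 0; -1 -0.001 0 -0.166 0; -1 -0.001 0 -0.166 0; -1 -0.001 0 -0.166 0; -1 -0.001 0 -0.166 0' 50
```

```text
t: 2.78
eef_pos: [0.6224, -0.2679, 0.0372]
tool_rot: [0.001, 0.998, 0.067, 0.001]
ft_force: [-0.6, -3.1, 4.9]
opening: 0.0304
finger_force: 49.5
```

```bash
python3 -m pendant '-1 0 0 0.015 0; -1 0 0 0.04 0; -1 0 0 0.08 0; -1 0 0 0.12 0; -1 0 0 0.16 0; -1 0 0 0.2 0; -1 0 0 0.25 0; -1 0 0.02 0.26 0; -1 0 0.05 0.26 0; -1 0.005 0.09 0.26 0; -1 0.01 0.13 0.26 -0.01; -1 0.01 0.17 0.26 -0.02; -1 0.02 0.21 0.26 -0.02; -1 0.02 0.25 0.26 -0.02; -1 0.02 0.28 0.26 -0.02; -1 0.02 0.30 0.26 -0.02; -1 0.02 0.311 0.26 -0.02; -1 0.02 0.311 0.26 -0.02; -1 0.02 0.311 0.26 -0.02; -1 0.02 0.311 0.26 -0.02'
python3 - <<'E'
from h import *
f=grab('wrist','w2')
for n,X in(('floor ctr',(.6415,.043,.167)),('x+',(.711,.051,.19)),('x-',(.572,.035,.19))): print(n,np.round(proj(f,X)))
E
```

```text
t: 4.45
eef_pos: [0.6416, 0.0428, 0.295]
tool_rot: [0.0, 0.998, 0.056, -0.0]
ft_force: [0.4, -0.8, -0.5]
opening: 0.0304
finger_force: 49.6
floor ctr [318. 234.]
x+ [318. 149.]
x- [318. 321.]
```

View pics/w2.png

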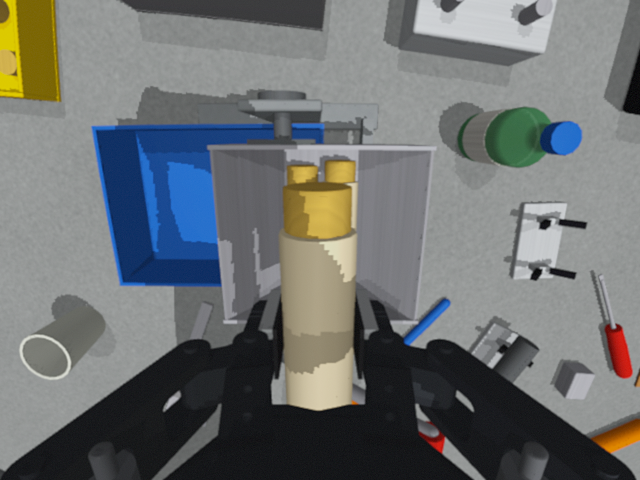

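The wrist view shows the far rim at row 147 (predicted 149). The rim and batch mid-line sit at column ~321–322 against the held tube at 318, so I need to shift about 2 mm towards -y, then descend.

```bash
python3 -m pendant '-1 0 -0.002 -0.02 0; -1 0 -0.002 -0.05 0; -1 0 -0.002 -0.08 0; -1 0 -0.002 -0.10 0; -1 0 -0.002 -0.115 0; -1 0 -0.002 -0.123 0; -1 0 -0.002 -0.129 0; -1 0 -0.002 -0.133 0; -1 0 -0.002 -0.135 0; -1 0 -0.002 -0.135 0; -1 0 -0.002 -0.135 0'
```

```text
t: 5.42
eef_pos: [0.642, 0.0421, 0.1614]
tool_rot: [0.0, 0.998, 0.057, 0.001]
ft_force: [0.8, 0.5, -0.9]
opening: 0.0304
finger_force: 49.6
```

```bash
python3 -m pendant '-1 0 -0.001 -0.002 0; -1 0 -0.001 -0.004 0; -1 0 -0.001 -0.004 0; -1 0 -0.001 -0.004 0'; python3 -m pendant '-0.2 0 0 0 0; -0.1 0 0 0 0; 0 0 0 0 0; 0.1 0 0 0 0; 0.1 0 0 0 0; 0.1 0 0 0 0; 0.1 0 0 0 0; 0.1 0 0 0.01 0; 0.1 0 0 0.03 0; 0.1 0 0 0.06 0; 0.1 0 0 0.1 0; 0.1 0 0 0.14 0; 0.1 0 0 0.17 0; 0.1 0 0 0.2 0; 0.1 0 0 0.2 0; 0.1 0 0 0.2 0'
python3 - <<'E'
from h import *
grab('wrist','w3')
E
```

```text
t: 5.75
eef_pos: [0.6417, 0.0412, 0.1567]
tool_rot: [0.0, 0.998, 0.057, 0.0]
ft_force: [0.3, -0.2, 0.0]
opening: 0.0305
finger_force: 50.4
t: 7.08
eef_pos: [0.6419, 0.0412, 0.3601]
tool_rot: [0.0, 0.998, 0.057, 0.003]
ft_force: [-0.1, 0.3, -0.6]
opening: 0.0467
finger_force: 0.0
```

View pics/w3.png

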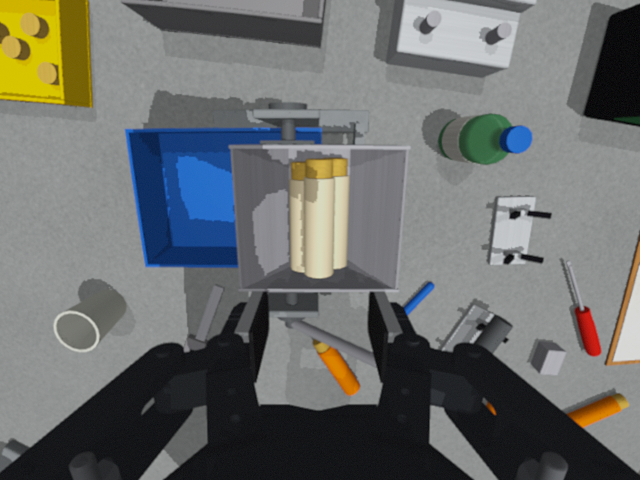

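The tube lies in the groove between the two batch tubes at (320,220), released cleanly. Next is the lever, with the fingers above the handle.

```bash
python3 -m pendant '0.6 -0.03 -0.02 0.01 0; 0.6 -0.06 -0.04 0.02 0; 0.6 -0.09 -0.06 0.03 0; 0.6 -0.12 -0.08 0.03 0; 0.6 -0.14 -0.09 0.03 0; 0.6 -0.152 -0.093 0.03 0; 0.6 -0.152 -0.093 0.03 0; 0.6 -0.152 -0.093 0.03 0; 0.6 -0.152 -0.093 0.03 0' 20
python3 - <<'E'
from h import *
f=grab('wrist','w4');hsv=cv2.cvtColor(f['pixels'],cv2.COLOR_BGR2HSV)
m=cv2.inRange(hsv,(0,150,60),(5,255,255))|cv2.inRange(hsv,(174,150,60),(180,255,255))
print('predicted',[np.round(proj(f,(.490+s*.994*.044,-.052+s*.111*.044,.26))) for s in(1,0,-1)])
for c in cv2.findContours(m,cv2.RETR_EXTERNAL,cv2.CHAIN_APPROX_NONE)[0]:
    if cv2.contourArea(c)<300: continue
    b=cv2.boxPoints(cv2.minAreaRect(c));i=np.argsort([np.linalg.norm(b[j]-b[(j+1)%4]) for j in range(4)])
    e=[(b[j]+b[(j+1)%4])/2 for j in i[:2]];P=[onz(f,*p,.26) for p in e];d=P[0]-P[1]
    print(np.round(e).tolist(),(P[0]+P[1])/2,np.linalg.norm(d),np.degrees(np.arctan2(d[1],d[0])))
E
```

```text
t: 7.88
eef_pos: [0.49, -0.0516, 0.3849]
tool_rot: [-0.0, 0.998, 0.057, -0.001]
ft_force: [0.4, 1.3, 0.0]
opening: 0.0683
finger_force: 0.0
predicted [array([319., 182.]), array([319., 235.]), array([319., 283.])]
[[550.0, 210.0], [567.0, 265.0]] [ 0.51089818 -0.25884243  0.26      ] 0.05589588748575679 34.79083251124936
[[321.0, 182.0], [321.0, 286.0]] [ 0.48856926 -0.05409118  0.26      ] 0.09092364509851371 6.7083930633567235
```

The handle is confirmed at (0.489,-0.053), 91 mm long against 88 mm. I descend and grip lightly.

```bash
python3 -m pendant '0.6 0 -0.0015 -0.03 0; 0.6 0 -0.0015 -0.06 0; 0.6 0 -0.0015 -0.09 0; 0.6 0 -0.0015 -0.115 0; 0.6 0 -0.0015 -0.13 0; 0.6 0 -0.0015 -0.138 0; 0.6 0 -0.0015 -0.14 0; 0.6 0 -0.0015 -0.14 0; -1 0 -0.0015 -0.14 0; -1 0 -0.0015 -0.14 0; -1 0 -0.0015 -0.14 0; -1 0 -0.0015 -0.14 0; -1 0 -0.0015 -0.14 0; -1 0 -0.0015 -0.14 0; -1 0 -0.0015 -0.14 0; -1 0 -0.0015 -0.14 0' 20
python3 - <<'E'
import numpy as np
# shifts of handle from level, stand at 6.5 deg
def p(t):
    a=np.radians(-50)+t;return np.array([-np.sin(np.radians(6.5))*.14*np.sin(a),np.cos(np.radians(6.5))*.14*np.sin(a),.14*np.cos(a)])
for a,b in((0,.6),(.6,1.2),(1.2,1.75)):
    print(a,b,'; '.join('%.4f %.4f %.4f'%tuple(p(a+(b-a)*k/10)-p(a)) for k in range(1,11)))
E
```

```text
t: 9.27
eef_pos: [0.49, -0.0538, 0.2473]
tool_rot: [0.001, 0.998, 0.057, 0.001]
ft_force: [0.3, -4.0, 4.8]
opening: 0.0192
finger_force: 21.3
0 0.6 -0.0006 0.0056 0.0063; -0.0013 0.0115 0.0122; -0.0020 0.0177 0.0177; -0.0028 0.0243 0.0229; -0.0036 0.0312 0.0277; -0.0044 0.0383 0.0320; -0.0052 0.0457 0.0359; -0.0061 0.0533 0.0394; -0.0070 0.0611 0.0423; -0.0079 0.0691 0.0448
0.6 1.2 -0.0009 0.0081 0.0020; -0.0019 0.0163 0.0035; -0.0028 0.0246 0.0046; -0.0038 0.0329 0.0051; -0.0047 0.0413 0.0051; -0.0057 0.0496 0.0046; -0.0066 0.0579 0.0037; -0.0075 0.0661 0.0022; -0.0085 0.0742 0.0002; -0.0094 0.0822 -0.0023
1.2 1.75 -0.0008 0.0072 -0.0027; -0.0016 0.0142 -0.0057; -0.0024 0.0210 -0.0092; -0.0032 0.0277 -0.0130; -0.0039 0.0341 -0.0172; -0.0046 0.0403 -0.0217; -0.0053 0.0462 -0.0266; -0.0059 0.0518 -0.0318; -0.0065 0.0572 -0.0373; -0.0071 0.0622 -0.0431
```

```bash
python3 -m pendant '-1 0 0.003 0.003 0; -1 -0.001 0.006 0.006 0; -1 -0.001 0.0085 0.009 0; -1 -0.001 0.0115 0.012 0; -1 -0.002 0.0145 0.015 0; -1 -0.002 0.0177 0.0177 0; -1 -0.002 0.021 0.0205 0; -1 -0.003 0.0243 0.023 0; -1 -0.003 0.028 0.0253 0; -1 -0.004 0.0312 0.0277 0; -1 -0.004 0.035 0.03 0; -1 -0.004 0.0383 0.032 0; -1 -0.005 0.042 0.034 0; -1 -0.005 0.0457 0.036 0; -1 -0.006 0.0495 0.0377 0; -1 -0.006 0.0533 0.0394 0; -1 -0.006 0.057 0.041 0; -1 -0.007 0.0611 0.0423 0; -1 -0.007 0.065 0.0436 0; -1 -0.008 0.0691 0.0448 0'
```

```text
t: 10.93
eef_pos: [0.4824, 0.0142, 0.2927]
tool_rot: [0.002, 0.998, 0.056, 0.002]
ft_force: [5.1, -6.9, 5.3]
opening: 0.0193
finger_force: 21.2
```

```bash
python3 -m pendant '-1 0 0.004 0.001 0; -1 -0.001 0.008 0.002 0; -1 -0.001 0.012 0.003 0; -1 -0.002 0.0163 0.0035 0; -1 -0.002 0.0204 0.004 0; -1 -0.003 0.0246 0.0046 0; -1 -0.003 0.0288 0.005 0; -1 -0.004 0.0329 0.005 0; -1 -0.004 0.037 0.005 0; -1 -0.005 0.0413 0.005 0; -1 -0.005 0.0455 0.005 0; -1 -0.006 0.0496 0.0046 0; -1 -0.006 0.0538 0.004 0; -1 -0.007 0.0579 0.0037 0; -1 -0.007 0.062 0.003 0; -1 -0.008 0.0661 0.0022 0; -1 -0.008 0.07 0.001 0; -1 -0.009 0.0742 0 0; -1 -0.009 0.078 -0.001 0; -1 -0.009 0.082 -0.0023 0'; python3 -m pendant '-1 0 0.0036 -0.0013 0; -1 -0.001 0.0072 -0.0027 0; -1 -0.001 0.0107 -0.004 0; -1 -0.002 0.0142 -0.0057 0; -1 -0.002 0.0176 -0.0075 0; -1 -0.002 0.021 -0.009 0; -1 -0.003 0.0244 -0.011 0; -1 -0.003 0.0277 -0.013 0; -1 -0.004 0.031 -0.015 0; -1 -0.004 0.034 -0.017 0; -1 -0.004 0.0372 -0.0195 0; -1 -0.005 0.0403 -0.022 0; -1 -0.005 0.0433 -0.024 0; -1 -0.005 0.0462 -0.0266 0; -1 -0.006 0.049 -0.029 0; -1 -0.006 0.0518 -0.032 0; -1 -0.006 0.0545 -0.0345 0; -1 -0.007 0.057 -0.037 0; -1 -0.007 0.06 -0.04 0; -1 -0.007 0.062 -0.043 0'
python3 - <<'E'
from h import *
a=grab('scene')['pixels'];b=grab('top')['pixels']
cv2.imwrite('pics/s5.png',np.hstack([cv2.resize(a[220:380,310:470],(400,400)),cv2.resize(b[130:290,170:330],(400,400))]))
E
```

```text
t: 12.6
eef_pos: [0.4727, 0.0973, 0.289]
tool_rot: [0.001, 0.998, 0.056, 0.0]
ft_force: [0.8, -5.3, 1.7]
opening: 0.0189
finger_force: 21.4
t: 14.27
eef_pos: [0.4654, 0.1599, 0.2459]
tool_rot: [0.0, 0.998, 0.057, 0.0]
ft_force: [-1.7, -15.0, 26.7]
opening: 0.0189
finger_force: 23.9
```

View pics/s5.png

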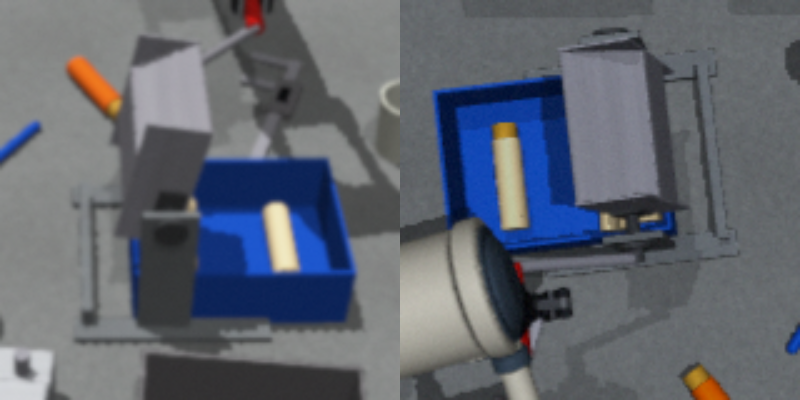

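The pan is against its far stop. One tube is in the bin at right-crop (508,180), and the other two tubes' near ends show beneath the pan inside the bin at (610,215) and (650,215). I'll swing it back along the mirrored arc.

```bash
python3 -m pendant '-1 0 -0.003 0.003 0; -1 0.001 -0.006 0.006 0; -1 0.001 -0.0085 0.009 0; -1 0.001 -0.0115 0.012 0; -1 0.002 -0.0145 0.015 0; -1 0.002 -0.0177 0.0177 0; -1 0.002 -0.021 0.0205 0; -1 0.003 -0.0243 0.023 0; -1 0.003 -0.028 0.0253 0; -1 0.004 -0.0312 0.0277 0; -1 0.004 -0.035 0.03 0; -1 0.004 -0.0383 0.032 0; -1 0.005 -0.042 0.034 0; -1 0.005 -0.0457 0.036 0; -1 0.006 -0.0495 0.0377 0; -1 0.006 -0.0533 0.0394 0; -1 0.006 -0.057 0.041 0; -1 0.007 -0.0611 0.0423 0; -1 0.007 -0.065 0.0436 0; -1 0.008 -0.0691 0.0448 0'; python3 -m pendant '-1 0 -0.004 0.001 0; -1 0.001 -0.008 0.002 0; -1 0.001 -0.012 0.003 0; -1 0.002 -0.0163 0.0035 0; -1 0.002 -0.0204 0.004 0; -1 0.003 -0.0246 0.0046 0; -1 0.003 -0.0288 0.005 0; -1 0.004 -0.0329 0.005 0; -1 0.004 -0.037 0.005 0; -1 0.005 -0.0413 0.005 0; -1 0.005 -0.0455 0.005 0; -1 0.006 -0.0496 0.0046 0; -1 0.006 -0.0538 0.004 0; -1 0.007 -0.0579 0.0037 0; -1 0.007 -0.062 0.003 0; -1 0.008 -0.0661 0.0022 0; -1 0.008 -0.07 0.001 0; -1 0.009 -0.0742 0 0; -1 0.009 -0.078 -0.001 0; -1 0.009 -0.082 -0.0023 0'; python3 -m pendant '-1 0 -0.0036 -0.0013 0; -1 0.001 -0.0072 -0.0027 0; -1 0.001 -0.0107 -0.004 0; -1 0.002 -0.0142 -0.0057 0; -1 0.002 -0.0176 -0.0075 0; -1 0.002 -0.021 -0.009 0; -1 0.003 -0.0244 -0.011 0; -1 0.003 -0.0277 -0.013 0; -1 0.004 -0.031 -0.015 0; -1 0.004 -0.034 -0.017 0; -1 0.004 -0.0372 -0.0195 0; -1 0.005 -0.0403 -0.022 0; -1 0.005 -0.0433 -0.024 0; -1 0.005 -0.0462 -0.0266 0; -1 0.006 -0.049 -0.029 0; -1 0.006 -0.0518 -0.032 0; -1 0.006 -0.0545 -0.0345 0; -1 0.007 -0.057 -0.037 0; -1 0.007 -0.06 -0.04 0; -1 0.007 -0.062 -0.043 0'
```

```text
t: 16.03
eef_pos: [0.4728, 0.0928, 0.2916]
tool_rot: [-0.002, 0.998, 0.059, 0.0]
ft_force: [-3.8, 5.5, 6.7]
opening: 0.019
finger_force: 21.8
t: 17.7
eef_pos: [0.4827, 0.0082, 0.2882]
tool_rot: [0.0, 0.998, 0.057, 0.0]
ft_force: [-0.6, 2.4, 2.0]
opening: 0.0194
finger_force: 22.2
t: 19.37
eef_pos: [0.4898, -0.0538, 0.2451]
tool_rot: [0.0, 0.998, 0.057, 0.0]
ft_force: [0.0, 1.5, 1.6]
opening: 0.0193
finger_force: 22.4
```

```bash
python3 -m pendant '-1 0 -0.001 -0.001 0; -1 0 -0.002 -0.002 0; -1 0 -0.003 -0.003 0; -1 0 -0.003 -0.003 0; -1 0 -0.003 -0.003 0'
```

```text
t: 19.78
eef_pos: [0.49, -0.054, 0.2448]
tool_rot: [-0.002, 0.998, 0.058, 0.002]
ft_force: [-4.3, 12.6, 11.3]
opening: 0.0192
finger_force: 23.5
```

It is against the level stop: 12.6 N reaction and no motion. I release, rise and clear.

```bash
python3 -m pendant '0.6 0 0.001 0.002 0; 0.6 0 0.002 0.003 0; 0.6 0 0.002 0.003 0; 0.6 0 0.002 0.003 0; 0.6 0 0.002 0.003 0; 0.6 0 0.002 0.02 0; 0.6 0 0.002 0.05 0; 0.6 0 0.002 0.09 0; 0.6 0 0.002 0.12 0; 0.6 0 -0.02 0.13 0; 0.6 0 -0.06 0.13 0; 0.6 0 -0.1 0.13 0; 0.6 0 -0.14 0.13 0; 0.6 0 -0.18 0.13 0; 0.6 0 -0.22 0.13 0; 0.6 0 -0.25 0.13 0; 0.6 0 -0.27 0.13 0; 0.6 0 -0.27 0.13 0; 0.6 0 -0.27 0.13 0'
python3 - <<'E'
from h import *
a=grab('scene')['pixels'];f=grab('top');b=f['pixels']
cv2.imwrite('pics/s6.png',np.hstack([cv2.resize(a[220:380,310:470],(400,400),interpolation=2),cv2.resize(b[130:290,170:330],(400,400),interpolation=2)]))
hsv=cv2.cvtColor(b,cv2.COLOR_BGR2HSV)
m=cv2.inRange(hsv,(0,150,80),(6,255,255))|cv2.inRange(hsv,(174,150,80),(180,255,255));m[:215]=0;m[270:]=0;m[:,:290]=0;m[:,330:]=0
c=max(cv2.findContours(m,0,1)[0],key=cv2.contourArea);p=cv2.minAreaRect(c);print('lever px',p,onz(f,*p[0],.26))
E
```

```text
t: 21.37
eef_pos: [0.4893, -0.3275, 0.3709]
tool_rot: [-0.001, 0.998, 0.056, -0.001]
ft_force: [-0.0, 0.8, 0.5]
opening: 0.0684
finger_force: 0.0
lever px ((308.3565979003906, 242.7815399169922), (38.090248107910156, 8.354147911071777), 83.2901611328125) [ 0.48956801 -0.0519826   0.26      ]
```

View pics/s6.png

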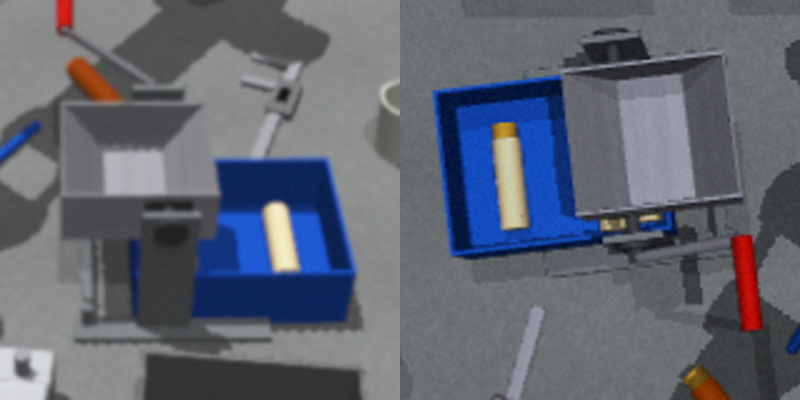

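The pan is empty and level, with the lever back at pixel (308.4,242.8) against (308.3,242.6) at the start. One tube is in the bin at (508,180), and the ends of the other two show inside it under the pan at (612,223) and (650,216). I'm handing in.

```bash
python3 -c "
from bench import ctrl
print(ctrl.finish_job())"
```

```text
the job is handed in; nothing more can be done
None
```

The sample went into the pan, all three tubes were tipped together into the blue bin, and the pan is back against its level stop with the lever released; the job was handed in at about 21.5 s of the 64 s allowed.

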